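# Roll the porcelain tubes onto the banding line

## Robot

A 6-joint arm with a two-finger parallel gripper is mounted at the origin on the work surface. World frame = base frame: x ahead of the robot, y to its left, z up, the work surface at z = 0. Lengths are in m, angles in rad, forces in N, time in s.
With the tool pointing down it reaches from about 0.25 to 0.85 m from the base axis. Payload 12.5 kg.
Tool frame: the origin (TCP) lies on the centre line of the jaws, within the pads' length; the fingertips stand 17 mm ahead of it and the grasp point (between the pads) lies 2 mm behind it (robot.nose_length is the distance from the TCP to the fingertips, in m); z points along the fingers, y is the line along which they close (so a half turn about z gives the same grasp; the last joint's range is limited). The gripper opens to 93 mm and grips with 3 to 60 N. Pads are 15 mm wide; open, the fingers measure 128 mm over their backs; the gripper's body (75 mm by 188 mm) begins 65 mm behind the grasp point.
Start: joints at [-1.435, 0.351, 1.652, -0, 1.139, -0.085], TCP at [0.12, -0.537, 0.236] pointing down, gripper open.
Joint ranges: [-2.75, 2.75], [-0.79, 2.1], [0.01, 2.65], [-1.57, 4.71], [0.07, 3.14], [-2.87, 2.87]. Speed limits (rad/s): [2.22, 2.22, 2.79, 3.14, 3.14, 3.14].

## Interface

Orientations are given as a rotation vector (axis times angle).
In Python, from cell import robot, eyes, ticket gives the robot as it stands.
- The arm moves only by the tool servo_tool, never from a script. Its argument "deltas" is a list of rows, each an object with "travel": the shift along the tool's x, y, z as a fraction of full scale, a list of three; "roll": the turn about the tool's z as a fraction of full scale. A call has 1 to 8 rows; each row is the pose to reach, as a shift and turn from the pose commanded when the call began, along the tool's axes at that moment, turning the shorter way round; what a row does not reach only later rows make up. Full scale, the value 1, is 100 mm for a shift and 180 degrees for a turn. A row lasts 1/8 s, in which the tool goes at most 62.5 mm and 10.7 degrees, less where a joint would pass 70% of its speed; a pose out of reach is approached as far as the arm can. A call with a number of a shift or a turn outside -1 to 1 is refused whole. A call with a gripper value outside its range is refused whole. "hand" is the closure in counts, from 0 (fully open) to 255 (shut), set as the call begins (left out, the last holds). The fingers move at their own pace and stop on an object; "force" is the grip in N (left out, the last holds). Time passes only in rows, so rows that repeat a pose let the fingers close. It gives the time, the measured TCP pose, the force, the opening and the grip force at its end, in the units of the state.
- robot.get_obs(): the state, without advancing time (a new reading comes with each control period).
- eyes.get_image(name): name is "scene" or "top" or "wrist"; returns (picture, depth): 420x560x3 uint8, red, green, blue; 420x560 float32, m along the optical axis (not along the pixel's ray), 0 where there is no reading.
- eyes.camera_model(name): a dict with "intrinsics" (3x3 intrinsics, pixels), "origin" and "rotation" of the camera in the world. Camera axes: x right, y up, looking along -z (the intrinsics and any distortion apply to the point x, -y, -z); pixel columns grow to the right and rows downward; lengths in m; the calibration is good to about 2 mm. A picture is of the moment at which its call begins: read the wrist's pose just before it. camera_model takes no time and is no camera call; for the wrist camera it gives the pose at the moment of the call.
- ticket.sign_off(): hands the job in; it is judged then, once.
Trained networks look in the newest picture that a camera, given by its name, has taken for a name from the list of things; names that differ only in an ending like _2 or _b are one class to them, and where a whole thing is asked for, a point or a joint stands for the part that bears it (a point fixed in the world has none). Each returns a list of dicts, best first, with "conf" (0 to 1); they miss things now and then, are a little off and sometimes report something else, mostly with a low value. They report only what shows in the picture. A call takes as long as a camera call. They do not tell look-alikes from the thing itself.
- eyes.trace(camera, query): "pixels" (420x560 bool, what is visible of it) and "position" ([column, row] in pixels, amid what is visible of it).
The state is a dict: "time": time; "qpos": joint angles; "joint_velocities": joint speeds; "joint_torque": joint torques, N m; "tcp_pos": TCP position; "tool_rot": TCP orientation; "wrist_force": force on the tool from outside, world axes, zero at the start; "torque": the same for the moment, N m; "grip_width": finger opening in m; "grip_force": force on a finger pad.
Only numpy, scipy, OpenCV 4.12 (cv2) and the standard library are available. Lean on these libraries where they do the work, as an engineer would, in place of code of your own. Each camera call takes 0.05 s, during which the arm holds its last target. There are 200 camera calls.

## Task

Two white porcelain tubes, a thick one and a slim one, lie on the ware board, one on each side of the dark line drawn across it. Without picking them up, push them with the fingertips so that first the thick tube and then the slim tube rolls onto the line, until they lie still in a row along it, each centred over the line and parallel to it, ready for banding. Leave everything else on the table where it is.

Things in the scene. Friction and masses are not known exactly. Their poses are not given: they have to be found in the camera images.
- line (a point): the middle of the dark line on the ware board's top face, 18 mm above the table. The line is flat, 4 mm wide, and runs 250 mm along this frame's x (pointing away from the robot, give or take 0.22 rad), from edge to edge of the board; y is across the line, level; z up.
- ware_board: fixed plywood board, 250 mm (x, along the line) by 460 mm (y) by 18 mm, with an 8 mm high, 12 mm wide batten along each end (|y| 218 to 230 mm). One tube lies at +y in one half (near, x below 0, or far), the other at -y in the other half; which is which varies. Origin under its centre.
- board_edge (a point): the middle of the board's edge nearest the robot, top face, where the line ends. How the tubes behave: an upright finger pushing a tube's side at mid-height rolls it. Fingertips set on its very top (2 to 10 N) and drawn sideways roll it half as far as they move. A fingertip's end pushed against its upper side, between the two, grips, and skids or wedges the tube.
- thick_tube: the thick tube, smooth white porcelain, 50 mm across, 80 mm long, lying nearly parallel to the line, 70 to 130 mm to one side of it, its middle some 60 mm along the line from the line's middle. Origin at its centre, 25 mm above the board; x along its axis (y, z turn as it rolls). Rolls easily: runs on 1 to 2 mm after a push at 30 mm/s, up to 20 mm at 60 mm/s.
- slim_tube: the slim tube, smooth white porcelain, 32 mm across, 80 mm long, lying nearly parallel to the line, 70 to 130 mm to one side of it, its middle some 60 mm along the line from the line's middle. Origin at its centre, 16 mm above the board; x along its axis (y, z turn as it rolls). Rolls easily: runs on about 2 mm after a push at 30 mm/s, up to 15 mm at 60 mm/s.
- stamp: bystander: turned dark wooden stamp, 30 mm wide, 50 mm tall, standing on the ware board near a corner. Origin at the centre of its foot.
- water_pot: bystander: small blue ceramic cup, 44 mm wide, 32 mm tall, standing on the ware board near the opposite corner. Origin at the centre of its foot.
- bowl: bystander: white ceramic bowl, 100 mm wide, 45 mm tall, on the table left of the board. Origin at the centre of its foot.
- jar: bystander: glass jar with a white cap, 60 mm wide, 80 mm tall, on the table right of the board. Origin at the centre of its foot.
- rib: bystander: flat pale wooden potter's rib, 100 x 60 x 8 mm, on the table right of the board. Origin at the centre of its underside.
- brush: bystander: brush 190 mm long, lying on the table left of the board. Origin on its underside.
- spatula: bystander: spatula 200 mm long, lying on the table beyond the board. Origin on its underside.
There are look-alikes about, which are no part of the job. What is shaped like the thick_tube but green, pink or red is not meant.

How it is judged:
On the way, in this order (a step that is already met when the one before it is completed fails the run):
1. the thick tube has rolled at least a fifth of a turn (angle between thick_tube's own z axis and vertical above 1.2 rad), for 0.02 s.
2. the thick tube lies still on the line (y of thick_tube in the frame of line between -0.006 and 0.006 m and x of thick_tube in the frame of line between -0.085 and 0.085 m and angle between the x axis of thick_tube and the x axis of line, either way round below 0.12 rad and z of thick_tube in the frame of line between 0.021 and 0.029 m and linear speed of thick_tube below 0.01 m/s and angular speed of thick_tube below 0.3 rad/s), for 0.2 s.
3. the slim tube has rolled at least a fifth of a turn (angle between slim_tube's own z axis and vertical above 1.2 rad), for 0.02 s.
4. the slim tube lies still on the line (y of slim_tube in the frame of line between -0.006 and 0.006 m and x of slim_tube in the frame of line between -0.085 and 0.085 m and angle between the x axis of slim_tube and the x axis of line, either way round below 0.12 rad and z of slim_tube in the frame of line between 0.012 and 0.02 m and linear speed of slim_tube below 0.01 m/s and angular speed of slim_tube below 0.3 rad/s), for 0.2 s.
At the end, for the whole second after the job is handed in: Both tubes lie at rest on the board with the centre within 6 mm of the line (measured across it) and within 85 mm of its middle (measured along it), and with the axis within 0.12 rad of the line's direction (all of step 2 and all of step 4); the robot touches nothing.
It fails at once if the thick tube is lifted more than 8 mm off the board (z of thick_tube in the frame of line above 0.033 m).
It fails at once if the slim tube is lifted more than 8 mm off the board (z of slim_tube in the frame of line above 0.024 m).
It fails at once if a bystander (stamp, pot, bowl, jar, rib, brush or spatula) is moved more than 20 mm (distance of any of stamp, water_pot, bowl, jar, rib, brush, spatula from where it was at the start of the episode above 0.02 m).
It also fails if it takes over 54 s, if anything falls off the work surface, if the arm or the gripper's body presses on something with over 40 N, if the wrist force passes 120 N, or if a joint passes its speed limit or range.

## Working session

There is one attempt and no reset: what is moved stays moved. The work goes in short steps, Python scripts to look and compute and a tool call to move; the robot and the scene stay as the last step left them, time stands still between calls to the robot, and variables do not carry over. Pictures are saved under pics/ and viewed, at most 10 in all, crops included, and the job is handed in when it is done.

Besides the shell and the picture viewer there is one more tool, called as name([rows], argument=value, ...), one row to a line, values as JSON. servo_tool: Moves the arm, as the interface text tells. Its arguments: {"type":"object","properties":{"deltas":{"type":"array","items":{"type":"object","properties":{"travel":{"type":"array","items":{"type":"number"}},"roll":{"type":"number"}}}},"hand":{"type":"number"},"force":{"type":"number"}},"required":["deltas"]}

```bash
ls; mkdir -p pics; cat > h.py <<'E'
import numpy as np, cv2
from cell import robot, eyes, ticket
def cloud(name,d):
    m=eyes.camera_model(name);K=np.array(m["intrinsics"]);R=np.array(m["rotation"]);o=np.array(m["origin"])
    v,u=np.mgrid[:d.shape[0],:d.shape[1]]
    p=np.stack([(u-K[0,2])/K[0,0]*d,-(v-K[1,2])/K[1,1]*d,-d],-1)
    return p@R.T+o
E
python3 - <<'E'
from h import *
im,d=eyes.get_image("top"); P=cloud("top",d); np.savez("top0",im=im,P=P)
cv2.imwrite("pics/top0.png",im[:,:,::-1])
print(eyes.camera_model("top"))
for q in ["ware_board","thick_tube","slim_tube","stamp","water_pot"]:
    for r in eyes.trace("top",q)[:3]:
        m=r["pixels"]&(d>0); pts=P[m]
        hi=pts[pts[:,2]>np.percentile(pts[:,2],50)]
        c,s,a=cv2.minAreaRect(pts[:,:2].astype(np.float32)*1000)
        print(q,round(r["conf"],2),r["position"],m.sum(),np.percentile(pts[:,2],[5,50,98]).round(4),np.round(c,1),np.round(s,1),a, im[m].mean(0).round())
o=robot.get_obs();print(o["time"],o["tcp_pos"],o["tool_rot"],o["wrist_force"])
E
```

```text
picsTraceback (most recent call last):
  File "<stdin>", line 2, in <module>
  File "h.py", line 7, in cloud
    return p@R.T+o
           ~~~~~^~
ValueError: operands could not be broadcast together with shapes (420,560) (3,)
```

```bash
sed -i 's/R=np.array(m\["rotation"\])/R=cv2.Rodrigues(np.array(m["rotation"],float))[0]/' h.py
python3 - <<'E'
from h import *
im,d=eyes.get_image("top"); print(eyes.camera_model("top")); P=cloud("top",d); np.savez("top0",im=im,P=P)
cv2.imwrite("pics/top0.png",im[:,:,::-1])
for q in ["ware_board","thick_tube","slim_tube","stamp","water_pot"]:
    for r in eyes.trace("top",q)[:3]:
        m=r["pixels"]&(d>0); pts=P[m]
        c,s,a=cv2.minAreaRect(pts[:,:2].astype(np.float32)*1000)
        print(q,round(r["conf"],2),r["position"],m.sum(),np.percentile(pts[:,2],[5,50,98]).round(4),np.round(c,1),np.round(s,1),a, im[m].mean(0).round())
o=robot.get_obs();print(o["time"],o["tcp_pos"],o["tool_rot"],o["wrist_force"])
E
```

```text
{'intrinsics': array([[542.6330254 ,   0.        , 275.38708933],
       [  0.        , 542.6330254 , 207.7834262 ],
       [  0.        ,   0.        ,   1.        ]]), 'origin': array([0.36243763, 0.02831253, 1.79288963]), 'rotation': array([ 0.08692875, -0.07971215, -1.59122187])}
ware_board 0.73 [309.4, 201.7] 9617 [0.0105 0.0179 0.0288] [569.5 -80.9] [253.1 461. ] 11.32417106628418 [170. 140.  98.]
thick_tube 0.96 [209.1, 261.7] 385 [0.0306 0.0451 0.0548] [385.  247.3] [78.6 50.2] 80.53179168701172 [ 64. 111.  55.]
thick_tube 0.79 [208.3, 218.1] 392 [0.0287 0.0447 0.0545] [517.8 252.5] [81.5 53.8] 29.42447280883789 [156.  48.  37.]
thick_tube 0.78 [354.5, 282.4] 389 [0.0307 0.0457 0.0569] [ 299.8 -218.2] [49.9 80.2] 38.88787841796875 [186. 105. 121.]
slim_tube 0.65 [340.5, 177.4] 216 [0.0377 0.0474 0.0566] [ 650.1 -180.4] [79.1 28.7] 10.42177963256836 [173. 166. 145.]
stamp 0.64 [347.4, 218.9] 23 [0.0254 0.0316 0.0699] [ 515.8 -202.7] [20.7 11.1] 15.48502254486084 [67. 47. 31.]
water_pot 0.66 [262.6, 184.1] 130 [0.0175 0.0268 0.0564] [619.9  78.1] [39.8 39. ] 41.99638366699219 [78. 83. 93.]
0.35 [ 0.12045797 -0.53656209  0.23551725] [-3.12220878e+00 -3.46088524e-01  6.61101347e-05] [ 0.31632802 -0.27367075  0.00559874]
```

View pics/top0.png

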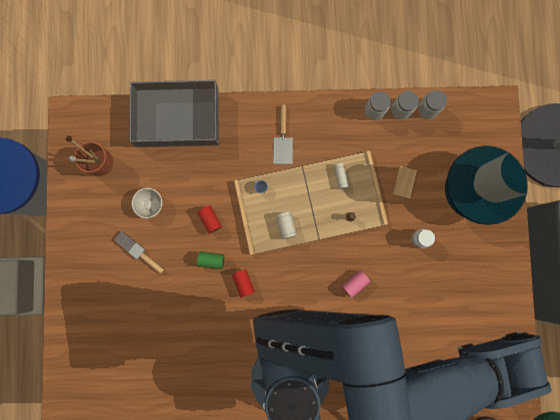

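The top view shows the board tilted slightly, with the line running from about (304,165) to (318,240). The thick white tube is at (286,225), near half at +y. The slim one is at (341,176), far half at -y. The stamp is at (351,217) and the pot at (261,187). The red, green and pink tubes are look-alikes off the board.

```bash
cat >> h.py <<'E'
def measure(P,im,c,a,old=None):
    """tubes and dark line in the board guess frame (centre c, yaw a)"""
    ex=np.array([np.cos(a),np.sin(a)]);ey=np.array([-ex[1],ex[0]])
    q=P[...,:2]-c; X=q@ex;Y=q@ey;Z=P[...,2]
    on=(abs(X)<.118)&(abs(Y)<.05)&(abs(Z-.018)<.008)
    g=im.astype(float).sum(2); 
    k=on&(g<.72*np.median(g[on]))
    if k.sum()>8:
        # robust line fit
        vx,vy,x0,y0=cv2.fitLine(np.stack([X[k],Y[k]],1).astype(np.float32),cv2.DIST_HUBER,0,.001,.001).ravel()
        s=vy/vx; print("line n",k.sum(),"y0 %.4f yaw %.4f"%(y0-s*x0,a+np.arctan(s)), "x",X[k].min().round(3),X[k].max().round(3))
    hi=(abs(X)<.125)&(abs(Y)<.212)&(Z>.03)
    n,l,st,_=cv2.connectedComponentsWithStats(hi.astype(np.uint8))
    for i in range(1,n):
        if st[i,4]<25: continue
        m=l==i; p=np.stack([X[m],Y[m]],1).astype(np.float32)
        cc,s,an=cv2.minAreaRect(p*1000); 
        if s[0]<s[1]: an-=90
        print("obj",st[i,4],"ctr",np.round(cc,1),"size",np.round(s,1),"ang %.3f"%np.deg2rad((an+90)%180-90),"zmax",np.percentile(Z[m],95).round(4),"rgb",im[m].mean(0).round())
E
python3 - <<'E'
from h import *
z=np.load("top0.npz"); measure(z["P"],z["im"],np.array([.5695,-.0809]),.1976)
E
```

```text
line n 55 y0 0.0007 yaw 0.1991 x -0.116 0.118
obj 243 ctr [  59.9 -114.9] size [32.2 80.9] ang -0.025 zmax 0.055 rgb [171. 164. 142.]
obj 63 ctr [ 80.6 147.5] size [39.4 40.9] ang -0.214 zmax 0.0562 rgb [ 92.  98. 107.]
obj 395 ctr [-59.7  95.8] size [80.5 49.7] ang 0.043 zmax 0.0721 rgb [174. 166. 144.]
obj 31 ctr [ -78.  -116.1] size [23.1 21.3] ang 0.516 zmax 0.0707 rgb [86. 63. 42.]
```

servo_tool([
  {"travel": [0.96,-0.98,0],"roll": 0},
  {"travel": [0.96,-0.98,0],"roll": 0},
  {"travel": [0.96,-0.98,0],"roll": 0},
  {"travel": [0.96,-0.98,0],"roll": 0},
], hand=140)

```text
time: 0.85
tcp_pos: [0.1929, -0.4202, 0.236]
tool_rot: [3.121, 0.348, 0.0]
wrist_force: [0.2, -0.3, 0.6]
grip_width: 0.0574
grip_force: 0.0
```

servo_tool([
  {"travel": [0.96,-0.98,0],"roll": 0},
  {"travel": [0.96,-0.98,0],"roll": 0},
  {"travel": [0.96,-0.98,0],"roll": 0},
  {"travel": [0.96,-0.98,0],"roll": 0},
])

```text
time: 1.35
tcp_pos: [0.265, -0.3043, 0.2358]
tool_rot: [3.122, 0.347, 0.0]
wrist_force: [-0.7, -0.0, 0.0]
grip_width: 0.0417
grip_force: 0.0
```

servo_tool([
  {"travel": [0.96,-0.98,0],"roll": 0},
  {"travel": [0.96,-0.98,0],"roll": 0},
  {"travel": [0.96,-0.98,0],"roll": 0},
  {"travel": [0.96,-0.98,0],"roll": 0},
])

```text
time: 1.85
tcp_pos: [0.3373, -0.1878, 0.2357]
tool_rot: [3.122, 0.347, -0.0]
wrist_force: [0.3, -0.1, -0.1]
grip_width: 0.0422
grip_force: 0.0
```

servo_tool([
  {"travel": [0.96,-0.98,0],"roll": -0.05},
  {"travel": [0.96,-0.98,0],"roll": -0.1},
  {"travel": [0.96,-0.98,0],"roll": -0.16},
  {"travel": [0.96,-0.98,0],"roll": -0.22},
  {"travel": [0.96,-0.98,0],"roll": -0.28},
  {"travel": [0.96,-0.98,0],"roll": -0.34},
  {"travel": [0.96,-0.98,0],"roll": -0.4},
  {"travel": [0.96,-0.98,0],"roll": -0.45},
])

```text
time: 2.85
tcp_pos: [0.4094, -0.0724, 0.2356]
tool_rot: [2.146, 2.294, -0.0]
wrist_force: [1.6, -0.2, 0.6]
grip_width: 0.0422
grip_force: 0.0
```

servo_tool([
  {"travel": [1.0,0.81,0],"roll": -0.042},
  {"travel": [1.0,0.81,0],"roll": -0.042},
  {"travel": [1.0,0.81,0],"roll": -0.042},
  {"travel": [1.0,0.81,0],"roll": -0.042},
])

```text
time: 3.35
tcp_pos: [0.4838, 0.0331, 0.2352]
tool_rot: [-1.995, -2.426, 0.001]
wrist_force: [-1.2, -0.0, 0.5]
grip_width: 0.0419
grip_force: 0.0
```

```bash
cat >> h.py <<'E'
C=np.array([.5695,-.0809]);A=.199
def tool():
    o=robot.get_obs();R=cv2.Rodrigues(np.array(o["tool_rot"]))[0]
    q=np.array(o["tcp_pos"])[:2]-C
    print("t",o["time"],"tcp line xy",(1000*np.array([q@[np.cos(A),np.sin(A)],q@[-np.sin(A),np.cos(A)]])).round(1),"z",o["tcp_pos"][2].round(4),"yaw-A-90 %.4f"%(np.arctan2(R[1,0],R[0,0])-A-np.pi/2),"tilt",R[:,2].round(4),"f",np.round(o["wrist_force"],1))
def look(name,png=None):
    im,d=eyes.get_image(name);P=cloud(name,d);P[d<=0]=np.nan;measure(P,im,C,A)
    if png: cv2.imwrite("pics/"+png,im[:,:,::-1])
E
python3 - <<'E'
from h import *
tool(); look("wrist","w1.png")
E
```

```text
t 3.35 tcp line xy [-61.4 128.7] z 0.2352 yaw-A-90 -0.0046 tilt [-9.e-04 -4.e-04 -1.e+00] f [-1.2 -0.   0.5]
line n 320 y0 0.0116 yaw 0.3660 x -0.114 0.118
obj 1010 ctr [ 80.9 146.8] size [42.8 42.8] ang -0.898 zmax 0.0518 rgb [ 81. 102. 126.]
obj 3737 ctr [-59.8  95.7] size [80.1 48.7] ang 0.040 zmax 0.0694 rgb [202. 197. 186.]
obj 70699 ctr [-51.6  26.4] size [143.4 279.4] ang -1.559 zmax 0.3391 rgb [65. 60. 55.]
```

View pics/w1.png

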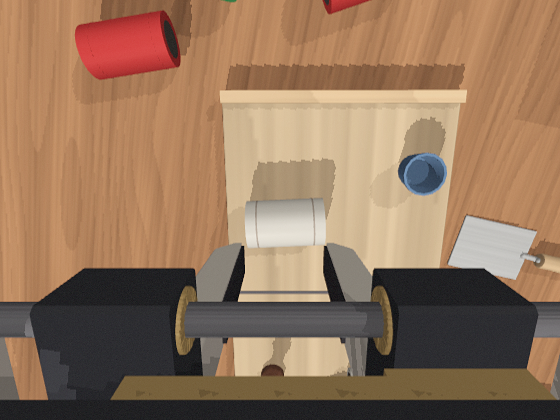

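The wrist view shows the thick tube at (286,222) just ahead of the fingertips, the pot at (422,173), and a bit of the line at row 292. This agrees with the top view to 1 mm.

servo_tool([
  {"travel": [0.13,0,0.1]},
  {"travel": [0.13,0.01,0.6]},
  {"travel": [0.13,0.01,1.0]},
  {"travel": [0.13,0.01,1.0]},
])

```text
invalid input at $.deltas[0]: expected keys travel, roll
```

servo_tool([
  {"travel": [0,0,0.4]},
  {"travel": [0,0,0.7]},
  {"travel": [0,0,0.9]},
  {"travel": [0,0,0.9]},
])

```text
invalid input at $.deltas[0]: expected keys travel, roll
```

```bash
python3 - <<'E'
from h import *
tool()
im,d=eyes.get_image("wrist");cv2.imwrite("pics/w2.png",im[:,:,::-1]);P=cloud("wrist",d)
look("top")
im,d=eyes.get_image("scene");cv2.imwrite("pics/s2.png",im[:,:,::-1])
E
```

```text
t 3.4 tcp line xy [-61.7 128.6] z 0.2354 yaw-A-90 -0.0053 tilt [-7.e-04 -3.e-04 -1.e+00] f [-0.   0.3 -0.7]
line n 60 y0 0.0006 yaw 0.1974 x -0.116 0.117
obj 239 ctr [  59.6 -115.1] size [32.7 80.5] ang -0.033 zmax 0.0543 rgb [171. 164. 142.]
obj 2701 ctr [-22.9 121.2] size [133.3 233.6] ang -0.206 zmax 0.5707 rgb [74. 74. 74.]
obj 34 ctr [ -78.2 -114.9] size [22.1 23.2] ang -1.021 zmax 0.0646 rgb [84. 61. 41.]
```

View pics/s2.png

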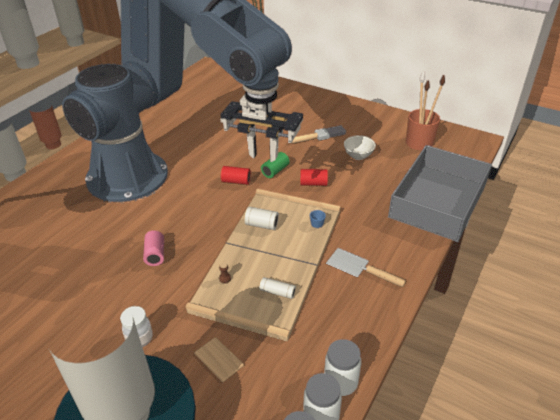

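The scene view, looking back from the far right, shows the whole board and line. The thick tube is at (261,217) and the slim one at (278,288), with the gripper still high. Every row needs a roll value, so I'm re-sending the moves.

servo_tool([
  {"travel": [0.13,0.01,0.1],"roll": -0.0015},
  {"travel": [0.13,0.01,0.6],"roll": -0.0015},
  {"travel": [0.13,0.01,1.0],"roll": -0.0015},
  {"travel": [0.13,0.01,1.0],"roll": -0.0015},
])

```text
time: 4.05
tcp_pos: [0.4804, 0.0482, 0.1334]
tool_rot: [-1.985, -2.43, 0.005]
wrist_force: [0.5, -0.0, 1.0]
grip_width: 0.0419
grip_force: 0.0
```

servo_tool([
  {"travel": [0,0,0.4],"roll": 0},
  {"travel": [0,0,0.7],"roll": 0},
  {"travel": [0,0,0.9],"roll": 0},
  {"travel": [0,0,0.9],"roll": 0},
])

```text
time: 4.55
tcp_pos: [0.4824, 0.048, 0.0461]
tool_rot: [-1.988, -2.432, 0.0]
wrist_force: [-0.0, -0.0, -0.5]
grip_width: 0.0424
grip_force: 0.0
```

```bash
python3 - <<'E'
from h import *
tool(); look("scene")
E
```

```text
t 4.55 tcp line xy [-59.9 143.6] z 0.0461 yaw-A-90 0.0014 tilt [-5.e-04  0.e+00 -1.e+00] f [-0.  -0.  -0.5]
line n 45 y0 0.0004 yaw 0.1942 x -0.108 0.115
obj 7093 ctr [-45.7 137.6] size [148.2 158.5] ang -0.001 zmax 0.4457 rgb [96. 97. 98.]
obj 177 ctr [ 78.1 145.9] size [40.3 47.8] ang -1.284 zmax 0.0509 rgb [ 89. 110. 136.]
obj 100 ctr [ -77.5 -121.7] size [23.5 17.1] ang 0.312 zmax 0.0664 rgb [104.  72.  55.]
obj 441 ctr [  57.6 -119.7] size [81.3 33.1] ang 0.011 zmax 0.0515 rgb [215. 211. 197.]
```

servo_tool([
  {"travel": [-0.04,0,0],"roll": 0},
  {"travel": [-0.08,0,0],"roll": 0},
  {"travel": [-0.12,0,0],"roll": 0},
  {"travel": [-0.16,0,0],"roll": 0},
  {"travel": [-0.2,0,0],"roll": 0},
  {"travel": [-0.24,0,0],"roll": 0},
  {"travel": [-0.28,0,0],"roll": 0},
  {"travel": [-0.32,0,0],"roll": 0},
])

```text
time: 5.6
tcp_pos: [0.4886, 0.0162, 0.0456]
tool_rot: [-1.988, -2.433, 0.0]
wrist_force: [-0.0, -0.3, -1.1]
grip_width: 0.0418
grip_force: 0.0
```

servo_tool([
  {"travel": [-0.04,0,0],"roll": 0},
  {"travel": [-0.08,0,0],"roll": 0},
  {"travel": [-0.12,0,0],"roll": 0},
  {"travel": [-0.16,0,0],"roll": 0},
  {"travel": [-0.2,0,0],"roll": 0},
  {"travel": [-0.24,0,0],"roll": 0},
  {"travel": [-0.28,0,0],"roll": 0},
  {"travel": [-0.32,0,0],"roll": 0},
])

```text
time: 6.6
tcp_pos: [0.495, -0.0151, 0.0456]
tool_rot: [-1.988, -2.432, 0.0]
wrist_force: [-0.6, -0.1, 0.5]
grip_width: 0.0422
grip_force: 0.0
```

```bash
python3 - <<'E'
from h import *
tool(); look("scene","s3.png")
E
```

```text
t 6.6 tcp line xy [-60.   79.2] z 0.0456 yaw-A-90 0.0014 tilt [-1.e-04  0.e+00 -1.e+00] f [-0.6 -0.1  0.5]
line n 55 y0 -0.0002 yaw 0.1923 x -0.118 0.107
obj 7539 ctr [-53.1  72.3] size [136.3 179.3] ang -0.276 zmax 0.4481 rgb [ 96.  98. 100.]
obj 180 ctr [ 80.  145.1] size [43.1 41.8] ang 0.972 zmax 0.0511 rgb [ 86. 109. 135.]
obj 100 ctr [ -76.7 -122.9] size [19.7 23.1] ang -1.150 zmax 0.0669 rgb [105.  72.  55.]
obj 445 ctr [  57.3 -119.6] size [82.7 33. ] ang 0.010 zmax 0.0519 rgb [216. 211. 198.]
```

View pics/s3.png

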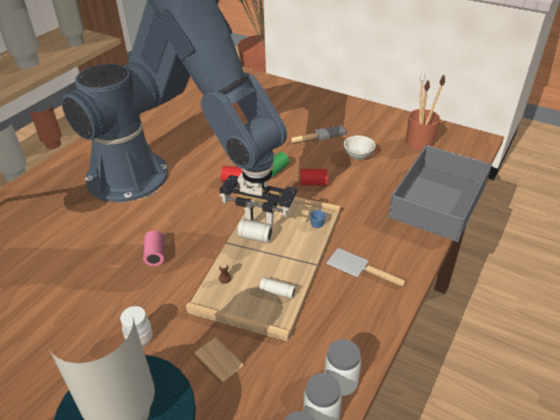

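servo_tool([
  {"travel": [-0.04,0,0],"roll": 0},
  {"travel": [-0.08,0,0],"roll": 0},
  {"travel": [-0.12,0,0],"roll": 0},
  {"travel": [-0.16,0,0],"roll": 0},
  {"travel": [-0.2,0,0],"roll": 0},
  {"travel": [-0.24,0,0],"roll": 0},
  {"travel": [-0.275,0,0],"roll": 0},
  {"travel": [-0.305,0,0],"roll": 0},
])

```text
time: 7.65
tcp_pos: [0.5011, -0.045, 0.0456]
tool_rot: [1.988, 2.432, 0.0]
wrist_force: [-1.1, -0.6, 0.6]
grip_width: 0.0419
grip_force: 0.1
```

servo_tool([
  {"travel": [-0.03,0,0],"roll": 0},
  {"travel": [-0.06,0,0],"roll": 0},
  {"travel": [-0.085,0,0],"roll": 0},
  {"travel": [-0.11,0,0],"roll": 0},
  {"travel": [-0.125,0,0],"roll": 0},
  {"travel": [-0.135,0,0],"roll": 0},
  {"travel": [-0.135,0,0],"roll": 0},
  {"travel": [-0.135,0,0],"roll": 0},
])

```text
time: 8.65
tcp_pos: [0.5037, -0.0579, 0.0456]
tool_rot: [-1.988, -2.432, -0.0]
wrist_force: [-0.4, 0.7, -0.3]
grip_width: 0.0421
grip_force: 0.0
```

```bash
cat >> h.py <<'E'
def tubes(names=("scene","top","wrist")):
    ex=np.array([np.cos(A),np.sin(A)]);ey=np.array([-ex[1],ex[0]])
    for n in names:
        im,d=eyes.get_image(n);P=cloud(n,d);P[d<=0]=np.nan
        X=(P[...,:2]-C)@ex;Y=(P[...,:2]-C)@ey;Z=P[...,2];i3=im.astype(int)
        w=(i3.min(2)>110)&(i3.max(2)-i3.min(2)<55)
        for nm,r,sg in (("thick",.025,-1),("slim",.016,1)):
            m=w&(Z>.018+.5*r)&(Z<.018+2*r+.008)&(X*sg>.005)&(abs(X)<.115)&(abs(Y)<.2)
            k,l,st,_=cv2.connectedComponentsWithStats(m.astype(np.uint8))
            if k<2: continue
            m=l==1+np.argmax(st[1:,4]); x,y,z=X[m],Y[m],Z[m]
            if len(x)<40: continue
            from scipy.optimize import least_squares
            f=lambda p: np.hypot(y-p[0]-p[1]*(x-x.mean()),z-.018-r-p[2])-r
            s=least_squares(f,[np.median(y),0,0],loss="soft_l1",f_scale=.002)
            print(n,nm,len(x),"x %.1f..%.1f"%tuple(1e3*np.percentile(x,[1,99])),"y at mid %.1f"%(1e3*s.x[0]),"slope %.3f dz %.1f res %.1f"%(s.x[1],1e3*s.x[2],1e3*np.median(abs(s.fun))))
E
python3 - <<'E'
from h import *
tool(); look("scene"); tubes(("scene","top"))
E
```

```text
t 8.65 tcp line xy [-60.   35.5] z 0.0456 yaw-A-90 0.0014 tilt [-0.  0. -1.] f [-0.4  0.7 -0.3]
line n 52 y0 0.0071 yaw 0.1087 x -0.117 0.114
obj 7872 ctr [-56.1  29.1] size [135.3 185.3] ang -0.356 zmax 0.4496 rgb [ 97.  99. 101.]
obj 180 ctr [ 79.7 144.7] size [44.7 43.2] ang 1.053 zmax 0.0506 rgb [ 84. 107. 132.]
obj 95 ctr [ -76.9 -122.6] size [24.4 21.3] ang 0.407 zmax 0.0675 rgb [105.  73.  55.]
obj 446 ctr [  57.6 -121. ] size [82.9 35.1] ang 0.056 zmax 0.0518 rgb [217. 212. 199.]
scene thick 696 x -97.9..-17.9 y at mid 0.2 slope 0.025 dz 1.0 res 2.0
scene slim 442 x 17.8..97.8 y at mid -117.0 slope -0.021 dz -0.0 res 1.4
top slim 198 x 19.7..98.4 y at mid -115.2 slope -0.034 dz -0.4 res 2.2
```

servo_tool([
  {"travel": [0.1,0,0],"roll": 0},
  {"travel": [0.3,0,0],"roll": 0},
  {"travel": [0.3,0,-0.3],"roll": 0},
  {"travel": [0.3,0.2,-0.8],"roll": 0},
  {"travel": [0.1,0.6,-1],"roll": 0},
  {"travel": [-0.4,1,-1],"roll": 0},
  {"travel": [-1,1,-1],"roll": 0},
  {"travel": [-1,1,-1],"roll": 0},
])

```text
time: 9.8
tcp_pos: [0.622, -0.1379, 0.1451]
tool_rot: [1.991, 2.43, -0.001]
wrist_force: [-0.1, 0.6, -1.0]
grip_width: 0.042
grip_force: 0.0
```

servo_tool([
  {"travel": [-0.5,0.1,-0.3],"roll": 0},
  {"travel": [-0.86,0.2,-0.5],"roll": 0},
  {"travel": [-0.86,0.2,-0.5],"roll": 0},
  {"travel": [-0.86,0.2,-0.5],"roll": 0},
])

```text
time: 10.3
tcp_pos: [0.6578, -0.2142, 0.1948]
tool_rot: [-1.986, -2.432, 0.0]
wrist_force: [-0.6, 0.3, -0.1]
grip_width: 0.042
grip_force: 0.0
```

```bash
python3 - <<'E'
from h import *
tool(); tubes(); look("wrist","w4.png"); look("scene")
E
```

```text
t 10.3 tcp line xy [  60.2 -148.2] z 0.1948 yaw-A-90 0.0024 tilt [-0.0017  0.001  -1.    ] f [-0.6  0.3 -0.1]
scene thick 416 x -98.0..-36.2 y at mid -1.2 slope 0.018 dz 0.4 res 1.5
scene slim 442 x 17.9..97.8 y at mid -116.9 slope -0.023 dz 0.1 res 1.3
top thick 265 x -93.8..-17.5 y at mid 0.3 slope 0.038 dz -0.7 res 2.1
wrist thick 6157 x -95.3..-16.0 y at mid -0.8 slope 0.032 dz 0.8 res 0.4
wrist slim 3142 x 21.0..99.2 y at mid -116.8 slope -0.021 dz 1.0 res 0.4
line n 704 y0 -0.0005 yaw 0.1933 x -0.017 0.118
obj 6570 ctr [-56.3  -4.8] size [81.5 43.9] ang 0.034 zmax 0.0694 rgb [204. 199. 188.]
obj 3150 ctr [  60.  -116.6] size [31.8 80.2] ang -0.022 zmax 0.0515 rgb [207. 201. 190.]
obj 669 ctr [ -75.6 -117.5] size [23.8 25.4] ang -0.742 zmax 0.0679 rgb [89. 59. 44.]
obj 71097 ctr [  53.1 -135.4] size [143.5  46.5] ang 0.002 zmax 0.2989 rgb [65. 61. 56.]
line n 96 y0 0.0153 yaw 0.3762 x -0.029 0.106
obj 14577 ctr [-20.8 -90.1] size [159.3 334.5] ang -0.774 zmax 0.5901 rgb [ 96. 100. 104.]
obj 80 ctr [ 90.9 146.6] size [44.6 20.3] ang 1.559 zmax 0.0509 rgb [ 72.  92. 114.]
obj 99 ctr [ -77.9 -123.6] size [22.6 19.3] ang 0.331 zmax 0.0667 rgb [109.  75.  57.]
obj 443 ctr [  57.8 -119.8] size [82.2 33.7] ang 0.025 zmax 0.052 rgb [220. 216. 203.]
```

View pics/w4.png

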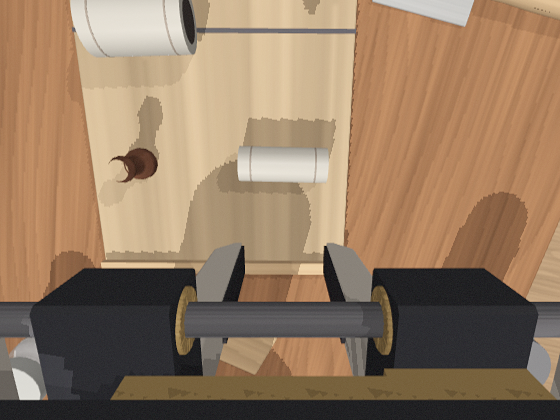

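The wrist view shows the thick tube at (138,25) lying over the line (row 31). The slim tube is at (283,164) ahead of the fingers, with the stamp at (139,163) clear of them. The thick tube is within 1 mm of the line and 0.04 rad off parallel, so next I push the slim one.

servo_tool([
  {"travel": [-0.03,0,0.3],"roll": 0},
  {"travel": [-0.03,0,0.7],"roll": 0},
  {"travel": [-0.03,0,1.0],"roll": 0},
  {"travel": [-0.03,0,1.0],"roll": 0},
])

```text
time: 11.05
tcp_pos: [0.6577, -0.2185, 0.0934]
tool_rot: [-1.985, -2.429, 0.002]
wrist_force: [0.2, 0.7, 0.3]
grip_width: 0.042
grip_force: 0.0
```

servo_tool([
  {"travel": [0,0,0.3],"roll": 0},
  {"travel": [0,0,0.54],"roll": 0},
  {"travel": [0,0,0.54],"roll": 0},
  {"travel": [0,0,0.54],"roll": 0},
])

```text
time: 11.55
tcp_pos: [0.6599, -0.2196, 0.0437]
tool_rot: [1.987, 2.431, 0.001]
wrist_force: [1.1, -0.4, 0.2]
grip_width: 0.0419
grip_force: 0.0
```

```bash
python3 - <<'E'
from h import *
tool(); tubes(("wrist",)); look("wrist")
E
```

```text
t 11.55 tcp line xy [  61.2 -153.8] z 0.0437 yaw-A-90 0.0014 tilt [ 2.3e-03 -9.0e-04 -1.0e+00] f [ 1.1 -0.4  0.2]
wrist slim 11695 x 20.8..99.2 y at mid -116.2 slope -0.021 dz 0.8 res 0.3
obj 11909 ctr [  59.9 -115.8] size [31.9 80.5] ang -0.018 zmax 0.051 rgb [190. 185. 175.]
obj 1151 ctr [ -70.3 -117.7] size [25.2 14.4] ang 1.440 zmax 0.0412 rgb [89. 57. 43.]
obj 71019 ctr [  53.5 -140.3] size [142.9  46.8] ang 0.002 zmax 0.1472 rgb [65. 61. 56.]
```

servo_tool([
  {"travel": [0.04,0,0],"roll": 0},
  {"travel": [0.08,0,0],"roll": 0},
  {"travel": [0.12,0,0],"roll": 0},
  {"travel": [0.16,0,0],"roll": 0},
  {"travel": [0.2,0,0],"roll": 0},
  {"travel": [0.24,0,0],"roll": 0},
  {"travel": [0.28,0,0],"roll": 0},
  {"travel": [0.32,0,0],"roll": 0},
])

```text
time: 12.65
tcp_pos: [0.6525, -0.1877, 0.0416]
tool_rot: [1.988, 2.432, 0.0]
wrist_force: [-0.0, -0.9, -0.2]
grip_width: 0.0418
grip_force: 0.0
```

servo_tool([
  {"travel": [0.04,0,0],"roll": 0},
  {"travel": [0.08,0,0],"roll": 0},
  {"travel": [0.12,0,0],"roll": 0},
  {"travel": [0.16,0,0],"roll": 0},
  {"travel": [0.2,0,0],"roll": 0},
  {"travel": [0.24,0,0],"roll": 0},
  {"travel": [0.28,0,0],"roll": 0},
  {"travel": [0.32,0,0],"roll": 0},
])

```text
time: 13.65
tcp_pos: [0.6461, -0.1563, 0.0416]
tool_rot: [-1.988, -2.432, 0.0]
wrist_force: [0.1, -0.2, -0.6]
grip_width: 0.0418
grip_force: 0.0
```

servo_tool([
  {"travel": [0.04,0,0],"roll": 0},
  {"travel": [0.08,0,0],"roll": 0},
  {"travel": [0.12,0,0],"roll": 0},
  {"travel": [0.16,0,0],"roll": 0},
  {"travel": [0.2,0,0],"roll": 0},
  {"travel": [0.24,0,0],"roll": 0},
  {"travel": [0.28,0,0],"roll": 0},
  {"travel": [0.32,0,0],"roll": 0},
])

```text
time: 14.65
tcp_pos: [0.6398, -0.125, 0.0417]
tool_rot: [1.988, 2.432, 0.0]
wrist_force: [-0.1, -0.5, 0.1]
grip_width: 0.042
grip_force: 0.0
```

```bash
python3 - <<'E'
from h import *
tool(); tubes(("wrist",)); look("wrist")
E
```

```text
t 14.65 tcp line xy [ 60.2 -57.1] z 0.0417 yaw-A-90 0.0013 tilt [ 1.e-04 -0.e+00 -1.e+00] f [-0.1 -0.5  0.1]
wrist thick 11356 x -51.4..-15.6 y at mid 0.9 slope 0.026 dz 0.5 res 0.4
wrist slim 12612 x 21.8..100.1 y at mid -31.7 slope -0.010 dz 1.0 res 0.4
line n 1585 y0 -0.0003 yaw 0.1950 x -0.017 0.118
obj 14123 ctr [-38.2   0.5] size [46.7 49.6] ang -1.564 zmax 0.0689 rgb [165. 159. 151.]
obj 83719 ctr [ 12.6 -55.4] size [230.6  71. ] ang 0.354 zmax 0.1451 rgb [84. 79. 73.]
```

servo_tool([
  {"travel": [0.04,0,0],"roll": 0},
  {"travel": [0.08,0,0],"roll": 0},
  {"travel": [0.12,0,0],"roll": 0},
  {"travel": [0.155,0,0],"roll": 0},
  {"travel": [0.19,0,0],"roll": 0},
  {"travel": [0.22,0,0],"roll": 0},
  {"travel": [0.245,0,0],"roll": 0},
  {"travel": [0.265,0,0],"roll": 0},
])

```text
time: 15.75
tcp_pos: [0.6345, -0.0991, 0.0416]
tool_rot: [-1.988, -2.433, 0.0]
wrist_force: [-0.4, -0.6, -0.1]
grip_width: 0.0418
grip_force: 0.0
```

servo_tool([
  {"travel": [0.015,0,0],"roll": 0},
  {"travel": [0.028,0,0],"roll": 0},
  {"travel": [0.028,0,0],"roll": 0},
  {"travel": [0.028,0,0],"roll": 0},
  {"travel": [0.028,0,0],"roll": 0},
  {"travel": [0.028,0,0],"roll": 0},
])

```text
time: 16.5
tcp_pos: [0.634, -0.0966, 0.0416]
tool_rot: [-1.988, -2.432, 0.0]
wrist_force: [-0.3, 0.2, -0.8]
grip_width: 0.042
grip_force: 0.0
```

```bash
python3 - <<'E'
from h import *
tool(); tubes(("wrist",)); look("wrist")
E
```

```text
t 16.5 tcp line xy [ 60.1 -28.1] z 0.0416 yaw-A-90 0.0013 tilt [-1.e-04 -0.e+00 -1.e+00] f [-0.3  0.2 -0.8]
wrist thick 11488 x -56.1..-15.7 y at mid 0.4 slope 0.024 dz 0.6 res 0.4
wrist slim 12623 x 21.7..100.1 y at mid -3.1 slope -0.001 dz 1.0 res 0.5
line n 467 y0 0.0001 yaw 0.1916 x -0.067 0.118
obj 96619 ctr [ -1.6 -12. ] size [241.9 118.4] ang 0.429 zmax 0.1449 rgb [96. 91. 85.]
```

servo_tool([
  {"travel": [0.008,0,0],"roll": 0},
  {"travel": [0.016,0,0],"roll": 0},
  {"travel": [0.024,0,0],"roll": 0},
  {"travel": [0.026,0,0],"roll": 0},
  {"travel": [0.026,0,0],"roll": 0},
  {"travel": [0.026,0,0],"roll": 0},
])

```text
time: 17.35
tcp_pos: [0.6335, -0.094, 0.0416]
tool_rot: [-1.988, -2.432, 0.0]
wrist_force: [-0.7, 0.3, -0.1]
grip_width: 0.0417
grip_force: 0.0
```

```bash
python3 - <<'E'
from h import *
tool(); tubes(("wrist",))
E
```

```text
t 17.35 tcp line xy [ 60.1 -25.5] z 0.0416 yaw-A-90 0.0014 tilt [-0.  0. -1.] f [-0.7  0.3 -0.1]
wrist thick 11246 x -56.6..-15.8 y at mid 0.3 slope 0.018 dz 0.6 res 0.4
wrist slim 12592 x 21.8..100.0 y at mid -0.8 slope -0.000 dz 1.0 res 0.4
```

Slim is on the line; back off, rise and check.

servo_tool([
  {"travel": [-0.1,0,0],"roll": 0},
  {"travel": [-0.4,0,0],"roll": 0},
  {"travel": [-0.7,0,-0.1],"roll": 0},
  {"travel": [-1,0,-0.5],"roll": 0},
  {"travel": [-1,0,-1],"roll": 0},
  {"travel": [-1,0,-1],"roll": 0},
])

```text
time: 18.15
tcp_pos: [0.6552, -0.1937, 0.1459]
tool_rot: [1.985, 2.426, 0.004]
wrist_force: [0.7, 0.4, -0.1]
grip_width: 0.0416
grip_force: 0.0
```

servo_tool([
  {"travel": [-0.3,-0.5,-0.6],"roll": 0},
  {"travel": [-0.3,-0.5,-0.6],"roll": 0},
  {"travel": [-0.3,-0.5,-0.6],"roll": 0},
  {"travel": [-0.3,-0.5,-0.6],"roll": 0},
])

```text
time: 18.65
tcp_pos: [0.6104, -0.2306, 0.1999]
tool_rot: [-1.986, -2.431, 0.0]
wrist_force: [-0.4, 0.0, -1.1]
grip_width: 0.042
grip_force: 0.0
```

```bash
python3 - <<'E'
from h import *
tool(); tubes(); look("wrist","w5.png");look("top")
E
```

```text
t 18.65 tcp line xy [  10.5 -154.8] z 0.1999 yaw-A-90 0.0017 tilt [-0.0018  0.0011 -1.    ] f [-0.4  0.  -1.1]
scene thick 295 x -80.2..-31.3 y at mid -1.0 slope 0.039 dz 0.0 res 1.5
scene slim 403 x 19.1..98.7 y at mid -1.4 slope 0.003 dz 0.0 res 1.5
top thick 335 x -96.2..-17.3 y at mid 0.8 slope 0.013 dz -0.3 res 2.3
top slim 189 x 22.1..99.7 y at mid 0.1 slope -0.010 dz -0.2 res 2.1
wrist thick 5255 x -95.4..-16.4 y at mid -0.7 slope 0.030 dz 0.9 res 0.4
wrist slim 4005 x 21.3..100.1 y at mid -0.8 slope 0.001 dz 0.9 res 0.4
line n 262 y0 -0.0006 yaw 0.1947 x -0.118 0.118
obj 5375 ctr [-56.5  -7.6] size [81.3 36.8] ang 0.034 zmax 0.0695 rgb [213. 208. 197.]
obj 4078 ctr [61. -3.] size [80.8 28.2] ang 0.000 zmax 0.0515 rgb [197. 191. 181.]
obj 526 ctr [ -76.6 -117.7] size [24.6 26.1] ang -1.335 zmax 0.068 rgb [91. 61. 45.]
obj 71362 ctr [  11.3 -141.5] size [158.6  46.6] ang 0.002 zmax 0.3042 rgb [66. 61. 56.]
line n 40 y0 0.0178 yaw 0.0881 x -0.116 0.117
obj 4402 ctr [ -33.2 -118.7] size [143.7 301.6] ang -0.556 zmax 0.5928 rgb [72. 76. 77.]
obj 243 ctr [60.5 -0.7] size [34.9 81.1] ang -0.004 zmax 0.055 rgb [166. 158. 137.]
obj 65 ctr [ 80.9 147.3] size [39.4 40.6] ang -0.198 zmax 0.055 rgb [76. 77. 82.]
obj 392 ctr [-56.7   0.5] size [80.9 49.7] ang 0.027 zmax 0.072 rgb [181. 174. 152.]
```

View pics/w5.png

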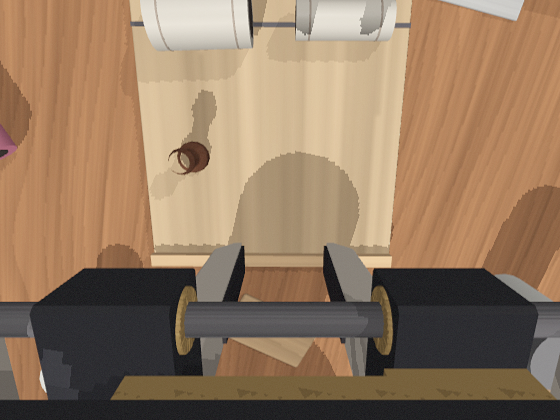

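The wrist view shows both tubes, at (200,22) and (345,20), in a row over the line (row 24). Each is within about 1 mm of the line and 0.04 rad of parallel. The stamp and pot haven't moved, and the gripper is clear.

```bash
python3 -c "
from h import *
print(ticket.sign_off())"
```

```text
the job is handed in; nothing more can be done
None
```

The job is handed in: by my last camera check the thick tube, then the slim tube, had been rolled onto the line and lay within about 1 mm of it and 0.04 rad of parallel, with the stamp and pot unmoved and the gripper clear; the sign-off returned no verdict.

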